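Make the pulse-counter rig ready for class

TASK

Get the pulse-counter rig ready to run: with a fingertip turn the shutter disc on its turntable until its flat edge faces the index bar, then push the index bar up so that it lies flush against the flat. Put every hexagonal steel block that is on the bench into the white carrier, down in the wells, one to a well, and only when all that is done throw the run switch fully over to its on side. Leave the other things on the bench where they are.

Things in the scene. Friction and masses are not known exactly. Their poses are not given: they have to be found in the camera images.
- rig: Fixed dark steel base plate, 12 mm thick, x -160 to +75, y -75 to +75 mm. Origin on the bench under the centre of its turntable and disc, z up. The index bar on its -x side slides in +x to the disc. Nine slippery white plastic posts, 7 mm thick (tops at 30 mm), ring the turntable at 59.5 mm radius, except on the bar's side, and keep the disc centred to about 1 mm, so it can only turn.
- disc: Loose aluminium disc, 110 mm diameter, 6 mm thick, 150 g; one flat edge 57 mm long, 47 mm from the centre, on its -x side. Too wide to grasp. Origin: centre of underside, z up. Its top is 28 mm above the bench. It lies on a free turntable and turns, either way, with a fingertip pressed (5 to 15 N) on its top 30 to 38 mm from the centre and moved in an arc; stays where left. Slots are only printed.
- disc_flat (a point): Middle of the disc's flat edge, half way up its thickness; 47 mm from the disc's centre.
- flat_place (a point): Point fixed on the rig where the middle of the flat belongs: 47 mm from the rig's origin towards -x, 25 mm above the bench.
- index_bar (a joint): Slide of the index bar, m: 0 to 0.003 at the start (drawn back), about 0.017 with its face flush on the disc's flat (stop at 0.0185); it gets no further than about 0.011 while the round edge faces it. Friction 1.5 N, stays where it is left. Pushed slowly (10 mm/s, 5 to 10 N) it also turns the disc the last 12 degrees or so square to itself.
- bar_face (a point): Middle of the index bar's face that meets the flat, 25 mm above the bench; axes as the rig's. The face is two slippery white plastic noses, 28 mm apart, 4 mm proud of the bar. The bar is aluminium, 60 mm long (along rig y), 10 mm thick, its top 30 mm above the bench.
- bar_tab (a point): Centre of the bar's upright black tab, 57 mm above the bench, 50 mm behind the face (towards rig -x), for pushing or gripping. The tab is 10 mm thick (rig x), 24 mm wide (rig y), and reaches from 13 to 57 mm above the bench; this point is at its top.
- carrier: Fixed white plastic carrier, 112 (x) x 166 (y) x 16 mm high, with 2 x 3 square wells 40 mm wide, 12 mm deep, 54 mm apart between centres: at x = -27 and +27 mm, y = -54, 0 and +54 mm in its frame. Well floors are 4 mm and rims 16 mm above the bench. Origin at the centre of its underside, on the bench, z up.
- target0: Loose plain steel hexagonal block, 26 mm across the flats, 30 mm across the corners, 34 mm long, about 130 g (a counting target). Origin at its centre; its z axis runs along its length, its x axis is square to a pair of side faces. At the start it stands upright. There are 4 to 6 of these; absent ones have no pose.
- target1: Loose plain steel hexagonal block, 26 mm across the flats, 30 mm across the corners, 34 mm long, about 130 g (a counting target). Origin at its centre; its z axis runs along its length, its x axis is square to a pair of side faces. At the start it stands upright. There are 4 to 6 of these; absent ones have no pose.
- target2: Loose plain steel hexagonal block, 26 mm across the flats, 30 mm across the corners, 34 mm long, about 130 g (a counting target). Origin at its centre; its z axis runs along its length, its x axis is square to a pair of side faces. At the start it stands upright. There are 4 to 6 of these; absent ones have no pose.
- target3: Loose plain steel hexagonal block, 26 mm across the flats, 30 mm across the corners, 34 mm long, about 130 g (a counting target). Origin at its centre; its z axis runs along its length, its x axis is square to a pair of side faces. At the start it stands upright. There are 4 to 6 of these; absent ones have no pose.
- target4: Loose plain steel hexagonal block, 26 mm across the flats, 30 mm across the corners, 34 mm long, about 130 g (a counting target). Origin at its centre; its z axis runs along its length, its x axis is square to a pair of side faces. At the start it stands upright. There are 4 to 6 of these; absent ones have no pose.
- target5: Loose plain steel hexagonal block, 26 mm across the flats, 30 mm across the corners, 34 mm long, about 130 g (a counting target). Origin at its centre; its z axis runs along its length, its x axis is square to a pair of side faces. At the start it stands upright. There are 4 to 6 of these; absent ones have no pose.
- run_switch (a joint): Run switch: lever angle, rad: about 0 off (leaning to the switch's -x side), 1.0 on (leaning to its +x side); light friction, stays where it is left.
- run_switch_base: Fixed grey block of the run switch, 70 (x) x 50 (y) x 25 mm high, origin on the bench at its centre. The lever pivots about the y axis, 22 mm above the bench, and swings from -x towards +x.
- run_switch_tip (a point): Centre of the 26 mm black ball on the end of the lever, 70 mm from the pivot.
- bobbin: Bystander, to be left alone: copper wire bobbin, flanged, 32 mm diameter, 21 mm high, standing among the hexagonal blocks. Origin at its underside or middle.
- screwdriver: Bystander, to be left alone: screwdriver, 170 mm. Origin at its underside or middle.
- thermos: Bystander, to be left alone: white flask, 68 mm diameter, 220 mm high. Origin at its underside or middle.
- mouse: Bystander, to be left alone: black computer mouse, 100 mm. Origin at its underside or middle.
- meter: Bystander, to be left alone: yellow and black multimeter, 160 x 80 x 35 mm. Origin at its underside or middle.
- parts_box: Bystander, to be left alone: blue parts box, 90 x 130 x 45 mm. Origin at its underside or middle.
- eraser: Bystander, to be left alone: chalkboard eraser, 50 x 130 x 38 mm. Origin at its underside or middle.
Things that resemble listed ones, but are neither listed nor needed, are in the scene too. Leave any purple look-alike of the target3 alone.

How it is judged:
On the way, in this order (a step that is already met when the one before it is completed fails the run):
1. the disc is turned so that its flat faces the index bar (horizontal distance between disc_flat and flat_place below 0.014 m), for 0.1 s.
2. the index bar lies flush on the flat and every block is down in a well of its own, the run switch still off (value of joint index_bar above 0.015 m and x of disc_flat in the frame of bar_face between -0.003 and 0.003 m and angle between the x axis of disc and the x axis of rig, either way round below 0.06 rad and horizontal distance between disc_flat and flat_place below 0.006 m and angle between disc's own z axis and vertical below 0.06 rad and z of disc in the frame of rig below 0.025 m and (x of target0 in the frame of carrier between -0.0365 and -0.0175 m or x of target0 in the frame of carrier between 0.0175 and 0.0365 m) and (y of target0 in the frame of carrier between -0.0635 and -0.0445 m or y of target0 in the frame of carrier between -0.0095 and 0.0095 m or y of target0 in the frame of carrier between 0.0445 and 0.0635 m) and z of each of target0, target1, target2, target3, target4, target5 in the frame of carrier below 0.026 m and (x of target1 in the frame of carrier between -0.0365 and -0.0175 m or x of target1 in the frame of carrier between 0.0175 and 0.0365 m) and (y of target1 in the frame of carrier between -0.0635 and -0.0445 m or y of target1 in the frame of carrier between -0.0095 and 0.0095 m or y of target1 in the frame of carrier between 0.0445 and 0.0635 m) and (x of target2 in the frame of carrier between -0.0365 and -0.0175 m or x of target2 in the frame of carrier between 0.0175 and 0.0365 m) and (y of target2 in the frame of carrier between -0.0635 and -0.0445 m or y of target2 in the frame of carrier between -0.0095 and 0.0095 m or y of target2 in the frame of carrier between 0.0445 and 0.0635 m) and (x of target3 in the frame of carrier between -0.0365 and -0.0175 m or x of target3 in the frame of carrier between 0.0175 and 0.0365 m) and (y of target3 in the frame of carrier between -0.0635 and -0.0445 m or y of target3 in the frame of carrier between -0.0095 and 0.0095 m or y of target3 in the frame of carrier between 0.0445 and 0.0635 m) and (x of target4 in the frame of carrier between -0.0365 and -0.0175 m or x of target4 in the frame of carrier between 0.0175 and 0.0365 m) and (y of target4 in the frame of carrier between -0.0635 and -0.0445 m or y of target4 in the frame of carrier between -0.0095 and 0.0095 m or y of target4 in the frame of carrier between 0.0445 and 0.0635 m) and (x of target5 in the frame of carrier between -0.0365 and -0.0175 m or x of target5 in the frame of carrier between 0.0175 and 0.0365 m) and (y of target5 in the frame of carrier between -0.0635 and -0.0445 m or y of target5 in the frame of carrier between -0.0095 and 0.0095 m or y of target5 in the frame of carrier between 0.0445 and 0.0635 m) and value of joint run_switch below 0.4 rad), for 0.2 s.
3. the run switch is thrown on (value of joint run_switch above 0.85 rad), for 0.1 s.
At the end, for the whole second after the job is handed in: Bar slid 15 mm or more, flat on its face within 3 mm and 0.06 rad, its middle within 6 mm of its place, disc level; each block down in a well (within 9.5 mm of its centre in x and y, block centre below 26 mm), upright or lying; lever above 0.85 rad; blocks and disc at rest (value of joint index_bar above 0.015 m and x of disc_flat in the frame of bar_face between -0.003 and 0.003 m and angle between the x axis of disc and the x axis of rig, either way round below 0.06 rad and horizontal distance between disc_flat and flat_place below 0.006 m and angle between disc's own z axis and vertical below 0.06 rad and z of disc in the frame of rig below 0.025 m and (x of target0 in the frame of carrier between -0.0365 and -0.0175 m or x of target0 in the frame of carrier between 0.0175 and 0.0365 m) and (y of target0 in the frame of carrier between -0.0635 and -0.0445 m or y of target0 in the frame of carrier between -0.0095 and 0.0095 m or y of target0 in the frame of carrier between 0.0445 and 0.0635 m) and z of each of target0, target1, target2, target3, target4, target5 in the frame of carrier below 0.026 m and (x of target1 in the frame of carrier between -0.0365 and -0.0175 m or x of target1 in the frame of carrier between 0.0175 and 0.0365 m) and (y of target1 in the frame of carrier between -0.0635 and -0.0445 m or y of target1 in the frame of carrier between -0.0095 and 0.0095 m or y of target1 in the frame of carrier between 0.0445 and 0.0635 m) and (x of target2 in the frame of carrier between -0.0365 and -0.0175 m or x of target2 in the frame of carrier between 0.0175 and 0.0365 m) and (y of target2 in the frame of carrier between -0.0635 and -0.0445 m or y of target2 in the frame of carrier between -0.0095 and 0.0095 m or y of target2 in the frame of carrier between 0.0445 and 0.0635 m) and (x of target3 in the frame of carrier between -0.0365 and -0.0175 m or x of target3 in the frame of carrier between 0.0175 and 0.0365 m) and (y of target3 in the frame of carrier between -0.0635 and -0.0445 m or y of target3 in the frame of carrier between -0.0095 and 0.0095 m or y of target3 in the frame of carrier between 0.0445 and 0.0635 m) and (x of target4 in the frame of carrier between -0.0365 and -0.0175 m or x of target4 in the frame of carrier between 0.0175 and 0.0365 m) and (y of target4 in the frame of carrier between -0.0635 and -0.0445 m or y of target4 in the frame of carrier between -0.0095 and 0.0095 m or y of target4 in the frame of carrier between 0.0445 and 0.0635 m) and (x of target5 in the frame of carrier between -0.0365 and -0.0175 m or x of target5 in the frame of carrier between 0.0175 and 0.0365 m) and (y of target5 in the frame of carrier between -0.0635 and -0.0445 m or y of target5 in the frame of carrier between -0.0095 and 0.0095 m or y of target5 in the frame of carrier between 0.0445 and 0.0635 m) and linear speed of each of target0, target1, target2, target3, target4, target5, disc below 0.02 m/s and value of joint run_switch above 0.85 rad); the robot touches nothing.
It fails at once if a bystander is moved by more than 50 mm (distance of any of bobbin, screwdriver, thermos, mouse, meter, parts_box, eraser from where it was at the start of the episode above 0.05 m).
It fails at once if the run switch is thrown on before the index bar is home (value of joint run_switch above 0.6 rad and value of joint index_bar below 0.012 m).
Of target0, target1, target2, target3, target4, target5 only 4 to 6 are there at a start; the rules pass over those that are not, and their reading is None.
At some moment in a run one of target0, target1, target2, target3, target4, target5 may be knocked a few centimetres aside while the robot is not near it.
Once in a run the grip may slacken for a moment while it holds something.
It also fails if it takes over 210 s, if anything falls off the work surface, if the arm or the gripper's body presses on something with over 40 N, if the wrist force passes 120 N, or if a joint passes its speed limit or range.

ROBOT

A 6-joint arm with a two-finger parallel gripper is mounted at the origin on the work surface. World frame = base frame: x ahead of the robot, y to its left, z up, the work surface at z = 0. Lengths are in m, angles in rad, forces in N, time in s.
With the tool pointing down it reaches from about 0.35 to 0.85 m from the base axis. Payload 8.1 kg.
Tool frame: the origin (TCP) lies at the very end of the fingers, on their centre line; the grasp point (between the pads) lies 19 mm behind it (robot.grip_depth is the distance from the TCP to the grasp point, in m); z points along the fingers, y is the line along which they close (so a half turn about z gives the same grasp; the last joint's range is limited). The gripper opens to 93 mm and grips with 3 to 60 N. Pads are 15 mm wide; open, the fingers measure 128 mm over their backs; the gripper's body (75 mm by 188 mm) begins 65 mm behind the grasp point.
Start: joints at [1.205, 0.13, 1.488, -0, 1.523, -0.085], TCP at [0.166, 0.577, 0.219] pointing down, gripper open.
Joint ranges: [-2.96, 2.96], [-0.89, 2.26], [0.02, 2.5], [-1.34, 4.48], [0, 2.73], [-2.66, 2.66]. Speed limits (rad/s): [2.39, 2.39, 2.79, 3.14, 3.14, 3.14].

INTERFACE

Orientations are given as a rotation vector (axis times angle).
In Python, from plant import robot gives the robot as it stands. The module is installed in compiled form; this text tells all that it offers.
- The arm moves only by the shell command python3 -m jog 'ROWS' [FORCE]. ROWS is JSON, a list that holds one entry, the list of rows, each a list of 7 numbers: the turn, a rotation vector about the tool's x, y, z in degrees, then the shift along the tool's x, y, z in cm, then the finger opening in cm, from 0 to 9.3. A call has 1 to 5 rows; each row shifts and turns the commanded pose from where the row before left it, along the tool's axes as they then stand; what a row does not reach is not made up. A row lasts 1/12 s, in which the tool goes at most 41.7 mm and 7.16 degrees, less where a joint would pass 70% of its speed; a pose out of reach is approached as far as the arm can. A call is refused whole if a number of a shift passes 4.17 or a number of a turn 7.16, either way. A call with a gripper value outside its range is refused whole. The fingers move at their own pace and stop on an object; FORCE is the grip in N (left out, the last holds). Time passes only in rows, so rows that do not move let the fingers close. It gives the time, the measured TCP pose, the force and the opening at its end, in the units of the state.
- robot.read_state(): the state, without advancing time (a new reading comes with each control period).
- robot.read_camera(name): name is "scene" or "top" or "wrist"; returns a dict with "img" (384x512x3 uint8, red, green, blue), "fx", "fy", "cx", "cy" (pixels), "extrinsics" (4x4, takes a point from camera to world coordinates). Camera axes: x right, y up, looking along -z (the intrinsics and any distortion apply to the point x, -y, -z); pixel columns grow to the right and rows downward; lengths in m; the calibration is good to about 2 mm. A picture is of the moment at which its call begins. There is no depth.
- robot.close_job(): hands the job in, once; it reports no verdict.
Trained networks look in a picture, given as the dict that the camera call returned (one of the last four; its "shot" number tells which), for a name from the list of things; names that differ only in an ending like _2 or _b are one class to them, and where a whole thing is asked for, a point or a joint stands for the part that bears it (a point fixed in the world has none). Each returns a list of dicts, best first, with "confidence" (0 to 1); they miss things now and then, are a little off and sometimes report something else, mostly with a low value. They report only what shows in the picture. A call takes as long as a camera call. They do not tell look-alikes from the thing itself.
- robot.masks_of(picture, label): "pixels" (384x512 bool, what is visible of it) and "point" ([column, row] in pixels, amid what is visible of it).
- robot.pinpoint(picture, label): "point" ([column, row] in pixels: a listed point, or the origin of a listed thing).
The state is a dict: "t": time; "q": joint angles; "dq": joint speeds; "joint_torque": joint torques, N m; "tool_pos": TCP position; "orientation": TCP orientation; "force": force on the tool from outside, world axes, zero at the start; "wrist_torque": the same for the moment, N m; "opening": finger opening in m.
Only numpy, scipy, OpenCV 4.12 (cv2) and the standard library are available. Lean on these libraries where they do the work, as an engineer would, in place of code of your own. Each camera call takes 0.05 s, during which the arm holds its last target. There are 200 camera calls.

## Working session

There is one attempt and no reset: what is moved stays moved. The work goes in short steps, Python scripts to look and compute and a shell command to move; the robot and the scene stay as the last step left them, time stands still between calls to the robot, and variables do not carry over. Pictures are saved under pics/ and viewed, on a budget of 14 in all, crops included, one or two more only if the job needs it, and the job is handed in when it is done.

```bash
mkdir -p pics
cat > h.py <<'E'
import numpy as np, cv2, sys
from plant import robot
from scipy.spatial.transform import Rotation as R
def ray(pic,px):
    E=np.array(pic["extrinsics"]); d=np.array([(px[0]-pic["cx"])/pic["fx"],-(px[1]-pic["cy"])/pic["fy"],-1.])
    return E[:3,3],E[:3,:3]@d
def at(pic,px,z):
    o,d=ray(pic,px); return o+d*(z-o[2])/d[2]
def proj(pic,p):
    E=np.array(pic["extrinsics"]); c=E[:3,:3].T@(np.array(p)-E[:3,3])
    return np.array([pic["cx"]+pic["fx"]*c[0]/-c[2],pic["cy"]-pic["fy"]*c[1]/-c[2]])
def tool():
    s=robot.read_state(); return np.array(s["tool_pos"]),R.from_rotvec(s["orientation"])
def to(p,yaw=None):
    """needed tool shift (cm, tool axes) to world p, and turn about tool z(deg) so tool y lies at world yaw deg"""
    t,r=tool(); s=r.inv().apply(np.array(p)-t)*100
    M=r.as_matrix(); y=np.degrees(np.arctan2(M[1,1],M[0,1]))
    print("pos",t.round(4),"y-axis yaw %.1f zax %s"%(y,M[:,2].round(3)),"shift cm",s.round(2), "" if yaw is None else "turn z %.1f"%(-((yaw-y+90)%180-90)))
def save(img,name,s=1.5):
    cv2.imwrite("pics/"+name,cv2.resize(img[:,:,::-1],None,fx=s,fy=s,interpolation=cv2.INTER_CUBIC))
E
cat > m.py <<'E'
from h import *
zs=dict(rig=0,disc=.022,disc_flat=.025,bar_face=.025,bar_tab=.057,carrier=0,target0=.017,run_switch_base=0,run_switch_tip=.08,bobbin=0,screwdriver=0.01,thermos=0,mouse=0.01,meter=0.01,parts_box=0,eraser=0.01)
for c in ["top","scene"]:
    p=robot.read_camera(c); save(p["img"],c+"0.png")
    print(c,p["fx"],p["cx"],p["cy"],np.array(p["extrinsics"]).round(3).tolist(),p["img"].shape, [k for k in p])
    for n,z in zs.items():
        for d in robot.pinpoint(p,n):
            if d["confidence"]>.3: print(n,round(d["confidence"],2),np.round(d["point"],1),at(p,d["point"],z).round(4)[:2])
p,r=tool(); print(p,r.as_matrix().round(3)); print(robot.read_state())
E
python3 m.py
```

```text
top 417.69904929009505 259.14859594942516 191.82502554979442 [[-0.009, 0.994, -0.111, 0.374], [-1.0, -0.01, -0.005, -0.034], [-0.006, 0.111, 0.994, 1.687], [0.0, 0.0, 0.0, 1.0]] (384, 512, 3) ['img', 'fx', 'fy', 'cx', 'cy', 'extrinsics', 'shot']
rig 0.71 [326.4 190. ] [ 0.5675 -0.2983]
disc 0.66 [323.4 190.8] [ 0.5619 -0.2828]
disc_flat 0.78 [321.9 176.7] [ 0.6186 -0.2778]
bar_face 0.68 [318.9 205.8] [ 0.5016 -0.2628]
bar_face 0.61 [199.7 145.7] [0.7508 0.2143]
bar_face 0.4 [270.7 162. ] [ 0.6807 -0.0729]
bar_tab 0.57 [319.5 218.2] [ 0.4507 -0.2595]
carrier 0.73 [186.4 198.7] [0.5377 0.2707]
target0 0.62 [223.8 169. ] [0.6554 0.1172]
target0 0.57 [248.6 192.9] [0.557  0.0174]
target0 0.54 [235.5 202.6] [0.5184 0.0702]
target0 0.51 [269.5 200.5] [ 0.5255 -0.0663]
target0 0.39 [272.4 181.4] [ 0.6027 -0.079 ]
target0 0.39 [231.7 180.5] [0.6081 0.0853]
target0 0.37 [246.1 173.6] [0.6356 0.027 ]
run_switch_base 0.5 [272.8 164.2] [ 0.6761 -0.082 ]
run_switch_base 0.35 [319.  219.7] [ 0.4473 -0.2652]
run_switch_tip 0.53 [282.2 160.4] [ 0.6764 -0.1166]
bobbin 0.45 [254.1 206.8] [ 0.502 -0.00
[... 2031 characters left out ...]
]
 [ 0.277  0.961 -0.   ]
 [ 0.    -0.    -1.   ]]
{'t': 1.7, 'q': array([ 1.20463255e+00,  1.30419298e-01,  1.48819897e+00,  2.27641695e-05,
        1.52300383e+00, -8.53790876e-02]), 'dq': array([ 0.00322441,  0.00080385,  0.00114399,  0.00233927, -0.00109713,
        0.00228432]), 'joint_torque': array([-1.15722782e-03, -5.59751773e+01, -4.92037761e+01,  7.67751457e-02,
        2.29034649e-02,  3.20425734e-06]), 'tool_pos': array([0.1662248 , 0.57651706, 0.21862425]), 'orientation': array([-4.39605791e-01, -3.11065435e+00,  3.70729652e-05]), 'force': array([0.18043327, 0.2826197 , 0.52452596]), 'wrist_torque': array([ 0.02484813,  0.04049277, -0.01672942]), 'opening': 0.09295654016917339}
```

Run:
```python
import cv2
a=cv2.imread('pics/top0.png'); b=a[int(120*1.5):int(265*1.5),int(140*1.5):int(390*1.5)]
cv2.imwrite('pics/top0c.png',cv2.resize(b,None,fx=2.1,fy=2.1,interpolation=cv2.INTER_CUBIC)); print(b.shape)
b=cv2.imread('pics/scene0.png')[150:480,150:600]; cv2.imwrite('pics/scene0c.png',cv2.resize(b,None,fx=1.75,fy=1.75,interpolation=cv2.INTER_CUBIC))
```

```text
(217, 375, 3)
```

View pics/top0c.png

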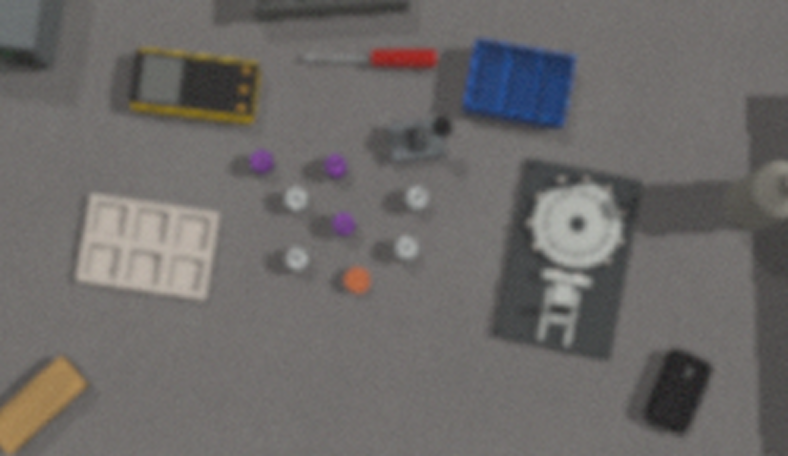

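View pics/scene0c.png

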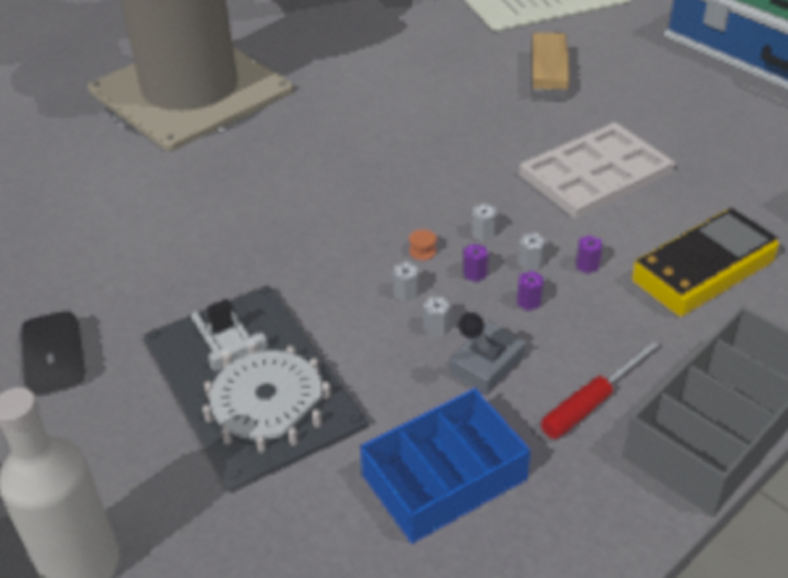

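```bash
python3 -m jog '[[[0,0,0,-2.2,-2.9,0,0],[0,0,0,-2.2,-2.9,0,0],[0,0,0,-2.2,-2.9,0,0],[0,0,0,-2.2,-2.9,0,0],[0,0,0,-2.2,-2.9,0,0]]]'; python3 -m jog '[[[0,0,0,-2.2,-2.9,0,0],[0,0,0,-2.2,-2.9,0,0],[0,0,0,-2.2,-2.9,0,0],[0,0,0,-2.2,-2.9,0,0],[0,0,0,-2.2,-2.9,0,0]]]'; python3 -m jog '[[[0,0,0,-2.2,-2.9,0,0],[0,0,0,-2.2,-2.9,0,0],[0,0,0,-2.2,-2.9,0,0],[0,0,0,-2.2,-2.9,0,0],[0,0,0,-2.2,-2.9,0,0]]]'; python3 -m jog '[[[0,0,0,-2.2,-2.9,0,0],[0,0,0,-2.2,-2.9,0,0],[0,0,0,-2.2,-2.9,0,0],[0,0,0,-2.2,-2.9,0,0],[0,0,0,-2.2,-2.9,0,0]]]';python3 -m jog '[[[0,0,0,-2.2,-2.9,0,0],[0,0,0,-2.2,-2.9,0,0],[0,0,0,-2.2,-2.9,0,0],[0,0,0,-2.2,-2.9,0,0],[0,0,0,0,0,0,0]]]'
cat > rig.py <<'E'
from h import *
p=robot.read_camera("wrist"); save(p["img"],sys.argv[1])
E=np.array(p["extrinsics"]); print("cam",E[:3,3].round(3),"view",-E[:3,2].round(2),"right",E[:3,0].round(2))
for n,z in dict(rig=0,disc=.022,disc_flat=.025,bar_face=.025,bar_tab=.057,run_switch_tip=.08).items():
    for d in robot.pinpoint(p,n)[:2]:
        if d["confidence"]>.3: print(n,round(d["confidence"],2),np.round(d["point"],1),at(p,d["point"],z).round(4)[:2])
to([.566,-.288,.1],78)
E
python3 rig.py w1.png
```

```text
t: 2.12
tool_pos: [0.232, 0.4052, 0.2185]
orientation: [0.439, 3.111, 0.0]
force: [0.6, -1.2, -0.4]
opening: 0.0643
t: 2.53
tool_pos: [0.2975, 0.2354, 0.2188]
orientation: [0.439, 3.11, 0.001]
force: [0.8, 0.5, 0.7]
opening: 0.0308
t: 2.95
tool_pos: [0.3631, 0.0653, 0.219]
orientation: [0.439, 3.109, 0.0]
force: [0.4, -0.7, 0.4]
opening: 0.0013
t: 3.37
tool_pos: [0.4287, -0.1048, 0.2189]
orientation: [0.44, 3.11, -0.0]
force: [0.8, 0.6, -0.6]
opening: 0.0007
t: 3.78
tool_pos: [0.4813, -0.2437, 0.2172]
orientation: [-0.445, -3.109, 0.002]
force: [0.2, -0.3, -0.4]
opening: 0.0005
cam [ 0.407 -0.222  0.383] view [ 0.27 -0.08 -0.96] right [ 0.28  0.96 -0.  ]
disc 0.73 [236.2 242.7] [ 0.5638 -0.2863]
bar_face 0.88 [232.1 186.5] [ 0.4963 -0.2703]
bar_tab 0.56 [226.7 152.4] [ 0.4537 -0.2609]
bar_tab 0.4 [ 80.5 293.7] [ 0.5595 -0.4646]
pos [ 0.4807 -0.2375  0.2191] y-axis yaw 74.0 zax [ 0.001 -0.    -1.   ] shift cm [-9.58 -2.5  11.92] turn z -4.0
```

View pics/w1.png

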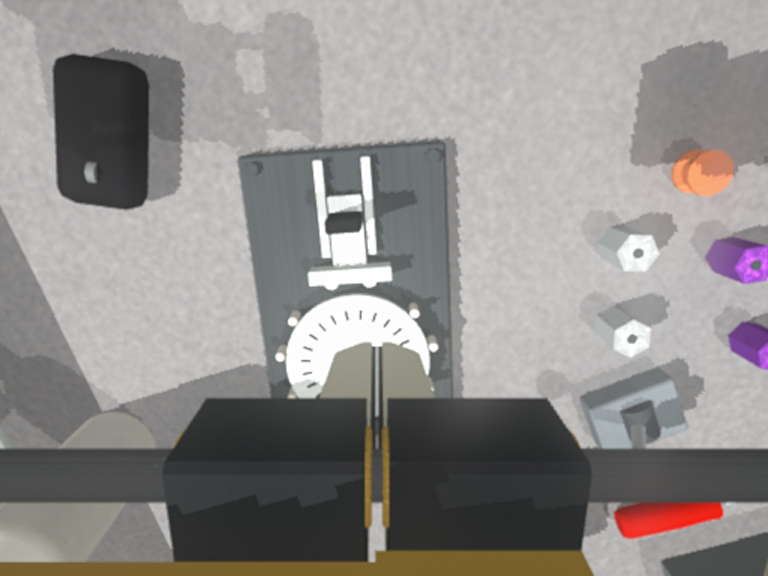

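```bash
python3 -m jog '[[[0,0,0,-3.8,-0.5,0,0],[0,0,-4,-3.8,-0.5,0,0],[0,0,0,-3.8,-0.5,0,0],[0,0,0,-3.8,-0.5,0,0],[0,0,0,0,0,0,0]]]' >/dev/null; python3 -m jog '[[[0,0,0,0,0,0,0]]]'; python3 rig.py w2.png
```

```text
t: 4.63
tool_pos: [0.6238, -0.2939, 0.2157]
orientation: [-0.328, -3.121, -0.003]
force: [-0.3, -0.1, -0.2]
opening: 0.0005
cam [ 0.549 -0.278  0.382] view [ 0.27 -0.06 -0.96] right [0.21 0.98 0.  ]
rig 0.61 [248.4  43.8] [ 0.4981 -0.27  ]
rig 0.42 [263.7 151. ] [ 0.6127 -0.2766]
disc 0.74 [249.3 106.2] [ 0.5599 -0.2821]
disc_flat 0.77 [266.4 147.8] [ 0.6057 -0.2732]
disc_flat 0.41 [489.9 242.6] [ 0.7676 -0.0411]
bar_tab 0.42 [ 64.  170.9] [ 0.5816 -0.4743]
run_switch_tip 0.81 [456.7 196.4] [ 0.6792 -0.1076]
pos [ 0.6228 -0.2948  0.2206] y-axis yaw 77.9 zax [ 0.002 -0.001 -1.   ] shift cm [ 5.72 -0.52 12.05] turn z -0.1
```

View pics/w2.png

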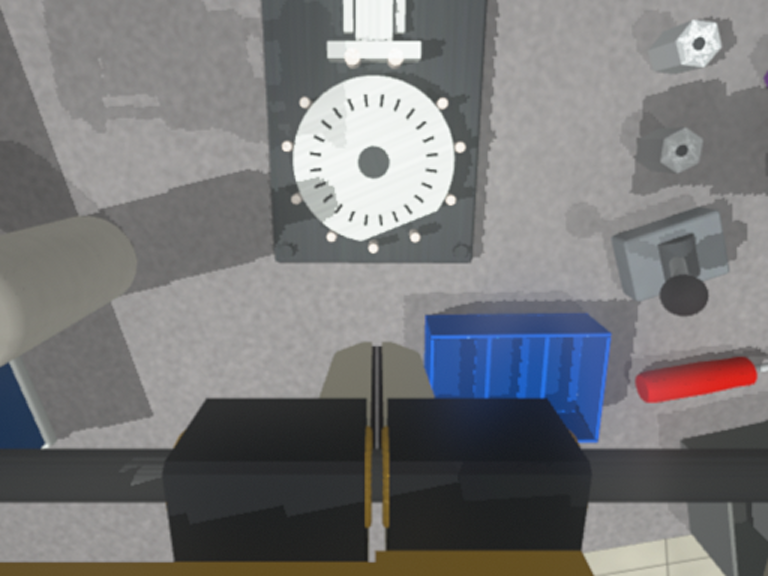

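```bash
cat > disc.py <<'E'
from h import *
from scipy.optimize import least_squares
YAW=np.radians(-12.1); XR=np.array([np.cos(YAW),np.sin(YAW)]); YR=np.array([-XR[1],XR[0]])
def disc(p):
    m=robot.masks_of(p,"disc")[0]; print("conf",m["confidence"])
    c=max(cv2.findContours(m["pixels"].astype(np.uint8),0,1)[0],key=len)[:,0,:]
    P=np.array([at(p,q,.028)[:2] for q in c])
    r=least_squares(lambda v:np.hypot(*(P-v).T)-.055,P.mean(0),loss="soft_l1",f_scale=.0015).x
    d=P-r; rad=np.hypot(*d.T); a=np.degrees(np.arctan2(d@YR,d@XR))
    th=np.radians(np.arange(0,360,1)); n=np.c_[np.cos(th),np.sin(th)]; q=np.c_[d@XR,d@YR]
    # flat direction: where support h(theta)=max(q.n) is least
    h=(q@n.T).max(0); k=np.argsort(h)[:9]; print("centre",r.round(4),"min support %.4f"%h.min(),"flat dirs",np.sort(k))
    return r
if __name__=="__main__":
    p=robot.read_camera("wrist"); c=disc(p)
    for d in robot.pinpoint(p,"disc_flat")[:1]:
        f=at(p,d["point"],.025)[:2]-c; print("flat pin angle %.0f"%np.degrees(np.arctan2(f@YR,f@XR)),d["confidence"])
    for g in (-80,77):
        g=np.radians(g); w=c+.034*(np.cos(g)*XR+np.sin(g)*YR); to([*w,.05],77.9)
E
python3 disc.py
```

```text
conf 0.85
centre [ 0.561  -0.2835] min support 0.0478 flat dirs [20 21 22 23 24 25 26 27 28]
flat pin angle 20 0.65
pos [ 0.6229 -0.2949  0.2197] y-axis yaw 77.9 zax [ 0.001 -0.001 -1.   ] shift cm [ 5.72 -3.53 16.96] turn z 0.0
pos [ 0.6229 -0.2949  0.2197] y-axis yaw 77.9 zax [ 0.001 -0.001 -1.   ] shift cm [ 5.55  3.13 16.96] turn z 0.0
```

```bash
python3 -m jog '[[[0,0,0,1.9,-1.2,3,0],[0,0,0,1.9,-1.2,3.2,0],[0,0,0,1.9,-1.1,3.2,0],[0,0,0,0,0,3.8,0],[0,0,0,0,0,3.0,0]]]' 10; python3 -m jog '[[[0,0,0,0,0,1.4,0],[0,0,0,0,0,0.6,0],[0,0,0,0,0,0,0],[0,0,0,0,0,0,0]]]'; python3 -c "
from disc import *
to([*(np.array([.561,-.2835])-.034*YR*.985+.0059*XR),.029],77.9)"
```

```text
t: 5.55
tool_pos: [0.5581, -0.3174, 0.0545]
orientation: [-0.333, -3.123, -0.001]
force: [0.5, 0.7, -0.0]
opening: 0.0002
t: 5.88
tool_pos: [0.5614, -0.3178, 0.0386]
orientation: [0.33, 3.122, -0.002]
force: [0.4, 0.1, 0.2]
opening: 0.0004
pos [ 0.5614 -0.3178  0.0386] y-axis yaw 77.9 zax [ 0.002 -0.001 -1.   ] shift cm [0.17 0.   0.96] turn z 0.0
```

Descend gently to contact.

```bash
python3 -m jog '[[[0,0,0,0.1,0,0.4,0],[0,0,0,0,0,0.4,0],[0,0,0,0,0,0.15,0],[0,0,0,0,0,0,0]]]'|egrep "pos|force"; for i in 1; do python3 -m jog '[[[0,0,0,0,0,0.15,0],[0,0,0,0,0,0,0]]]'|egrep "pos|force"; python3 -m jog '[[[0,0,0,0,0,0.1,0],[0,0,0,0,0,0,0]]]'|egrep "pos|force"; done
```

```text
tool_pos: [0.56, -0.3174, 0.0283]
force: [-1.3, -0.6, 1.5]
tool_pos: [0.5608, -0.3177, 0.0282]
force: [-0.7, 1.4, 10.1]
tool_pos: [0.5614, -0.3178, 0.0281]
force: [-1.0, 3.0, 15.5]
```

```bash
python3 -m jog '[[[0,0,0,-0.36,0.1,-0.03,0],[0,0,0,-0.34,0.14,0,0],[0,0,0,-0.33,0.18,0,0],[0,0,0,-0.31,0.21,0,0],[0,0,0,-0.28,0.25,0,0]]]'|egrep "pos|force"; python3 -m jog '[[[0,0,0,-0.25,0.28,0,0],[0,0,0,-0.22,0.3,0,0],[0,0,0,-0.19,0.32,0,0],[0,0,0,-0.15,0.34,0,0],[0,0,0,-0.11,0.36,0,0]]]'|egrep "pos|force"; python3 -m jog '[[[0,0,0,-0.07,0.37,0,0],[0,0,0,-0.03,0.37,0,0],[0,0,0,0.01,0.37,0,0],[0,0,0,0.05,0.37,0,0],[0,0,0,0.09,0.36,0,0]]]'|egrep "pos|force"; python3 -m jog '[[[0,0,0,0.13,0.35,0,0],[0,0,0,0.17,0.33,0,0],[0,0,0,0.2,0.31,0,0],[0,0,0,0.24,0.29,0,0],[0,0,0,0.27,0.26,0,0]]]'|egrep "pos|force"; python3 -m jog '[[[0,0,0,0.29,0.23,0,0],[0,0,0,0.32,0.2,0,0],[0,0,0,0.34,0.16,0,0],[0,0,0,0.35,0.12,0,0],[0,0,0,0.36,0.08,0,0]]]'|egrep "pos|force";python3 -m jog '[[[0,0,0,0,0,0,0],[0,0,0,0,0,0,0]]]'|egrep "pos|force"
```

```text
tool_pos: [0.579, -0.3134, 0.0282]
force: [-1.2, -0.7, 12.2]
tool_pos: [0.5915, -0.2997, 0.0282]
force: [-0.4, -1.2, 9.8]
tool_pos: [0.595, -0.2814, 0.0282]
force: [0.2, -1.6, 10.1]
tool_pos: [0.5885, -0.2641, 0.0282]
force: [1.6, -0.8, 11.3]
tool_pos: [0.5739, -0.2527, 0.0282]
force: [1.3, -0.2, 11.0]
tool_pos: [0.5736, -0.2526, 0.0282]
force: [-0.6, 0.9, 12.6]
```

```bash
python3 -m jog '[[[0,0,0,0,0,-1,0],[0,0,0,-0.5,-0.3,-4,0],[0,0,0,-1.5,-1,-3.8,0],[0,0,0,-1.5,-1,-3.8,0],[0,0,0,-1.5,-1,-3.6,0]]]'>/dev/null;python3 -m jog '[[[0,0,0,0,0,-2.5,0],[0,0,0,0,0,0,0],[0,0,0,0,0,0,0]]]'|egrep "t:|pos"; python3 disc.py;python3 rig.py w3.png
```

```text
t: 9.47
tool_pos: [0.6142, -0.2949, 0.2143]
conf 0.68
centre [ 0.5621 -0.2838] min support 0.0485 flat dirs [167 168 169 170 171 172 173 174 175]
flat pin angle 172 0.93
pos [ 0.612  -0.2934  0.2092] y-axis yaw 77.9 zax [-0.003  0.002 -1.   ] shift cm [ 4.44 -3.47 15.93] turn z 0.0
pos [ 0.612  -0.2934  0.2092] y-axis yaw 77.9 zax [-0.003  0.002 -1.   ] shift cm [ 4.26  3.19 15.93] turn z 0.0
cam [ 0.537 -0.278  0.375] view [ 0.27 -0.06 -0.96] right [0.21 0.98 0.  ]
rig 0.51 [249.8  54.8] [ 0.4979 -0.2703]
disc 0.94 [251.5 114.2] [ 0.5562 -0.2809]
disc_flat 0.91 [258.9  71.3] [ 0.5172 -0.2652]
bar_face 0.68 [252.  55.] [ 0.5012 -0.2687]
run_switch_tip 0.66 [462.4 208.7] [ 0.6781 -0.1063]
run_switch_tip 0.37 [443.4 176.3] [ 0.643  -0.1219]
pos [ 0.6128 -0.2939  0.2107] y-axis yaw 77.9 zax [-0.001  0.    -1.   ] shift cm [ 4.69 -0.4  11.07] turn z -0.1
```

View pics/w3.png

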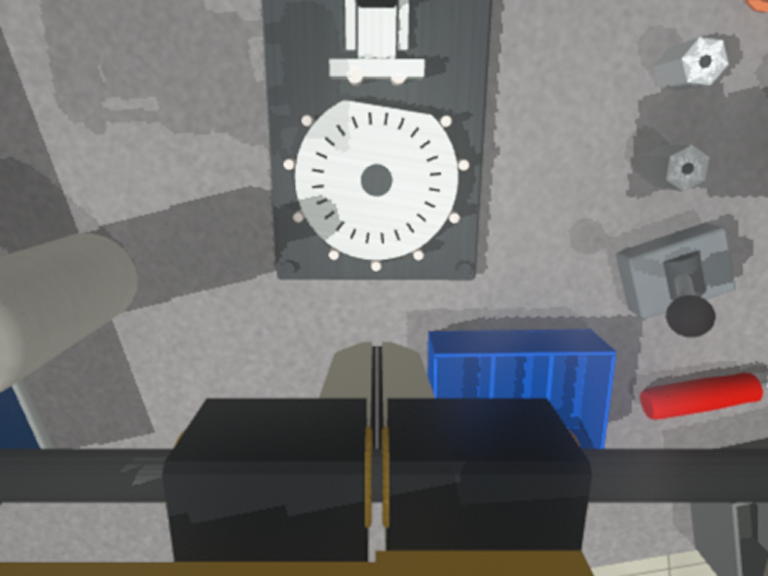

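```bash
python3 -m jog '[[[0,0,0,3.8,0,0,0],[0,0,0,3.8,0,0,0],[0,0,0,3.8,0,0,0],[0,0,0,3.8,0,0,0],[0,0,0,3.8,0,0,0]]]'>/dev/null;python3 -m jog '[[[0,0,0,0,0,4,0],[0,0,0,0,0,4,0],[0,0,0,0,0,4,0],[0,0,0,0,0,3,0],[0,0,0,0,0,0,0]]]'|egrep "t:|pos|force"; python3 -c "
from h import *
to([.4251,-.2541,.040],77.9)"
```

```text
t: 10.8
tool_pos: [0.4227, -0.251, 0.0545]
force: [-0.3, 0.6, -1.3]
pos [ 0.4227 -0.251   0.0545] y-axis yaw 77.9 zax [-0.009  0.006 -1.   ] shift cm [-0.31 -0.26  1.45] turn z -0.0
```

```bash
python3 -m jog '[[[0,0,0,0,-0.25,0.7,0],[0,0,0,0,0,0.7,0],[0,0,0,-0.4,0,0,0],[0,0,0,-0.4,0,0,0],[0,0,0,0,0,0,0]]]'|egrep "pos|force"; python3 -m jog '[[[0,0,0,-0.2,0,0,0],[0,0,0,-0.2,0,0,0],[0,0,0,-0.1,0,0,0],[0,0,0,-0.1,0,0,0],[0,0,0,-0.1,0,0,0]]]'|egrep "pos|force";python3 -m jog '[[[0,0,0,-0.1,0,0,0],[0,0,0,-0.1,0,0,0],[0,0,0,-0.1,0,0,0],[0,0,0,-0.1,0,0,0],[0,0,0,-0.1,0,0,0]]]'|egrep "pos|force"
```

```text
tool_pos: [0.4366, -0.2595, 0.0492]
force: [0.3, -0.6, 1.1]
tool_pos: [0.4414, -0.2599, 0.0473]
force: [-2.3, -0.4, 1.8]
tool_pos: [0.4463, -0.2609, 0.0472]
force: [-2.2, 0.4, 1.2]
```

```bash
python3 -m jog '[[[0,0,0,-0.1,0,0,0],[0,0,0,-0.1,0,0,0],[0,0,0,-0.1,0,0,0],[0,0,0,-0.1,0,0,0],[0,0,0,-0.1,0,0,0]]]'|egrep "pos|force"; python3 -m jog '[[[0,0,0,-0.08,0,0,0],[0,0,0,-0.08,0,0,0],[0,0,0,-0.08,0,0,0],[0,0,0,-0.08,0,0,0]]]'|egrep "pos|force"
```

```text
tool_pos: [0.4511, -0.262, 0.0472]
force: [-2.4, -0.1, 1.7]
tool_pos: [0.4527, -0.2623, 0.0471]
force: [-14.8, 2.8, 11.6]
```

```bash
python3 -m jog '[[[0,0,0,-0.08,0,0,0],[0,0,0,-0.08,0,0,0],[0,0,0,-0.08,0,0,0]]]'|egrep "pos|force"; python3 -m jog '[[[0,0,0,0,0,0,0]]]'|egrep "pos|force"
```

```text
tool_pos: [0.4532, -0.2624, 0.047]
force: [-24.6, 5.1, 19.4]
tool_pos: [0.4532, -0.2624, 0.0469]
force: [-21.4, 4.1, 18.0]
```

```bash
python3 -m jog '[[[0,0,0,0.4,0,0,0],[0,0,0,1,0,0,0],[0,0,0,0,0,-3.5,0],[0,0,0,0,0,-4,0],[0,0,0,0,0,-4,0]]]'>/dev/null;python3 -m jog '[[[0,0,0,-4,0,-4,0],[0,0,0,-4,0,0,0],[0,0,0,-4,0,0,0],[0,0,0,-4,0,0,0],[0,0,0,0,0,0,0]]]'|egrep "t:|pos";python3 -m jog '[[[0,0,0,0,0,0,0],[0,0,0,0,0,0,0]]]'>/dev/null; python3 disc.py;python3 rig.py w4.png; python3 -c "
import cv2
a=cv2.imread('pics/w4.png')[0:330,200:560]; cv2.imwrite('pics/w4c.png',cv2.resize(a,None,fx=1.7,fy=1.7))"
```

```text
t: 13.97
tool_pos: [0.5938, -0.2916, 0.1869]
conf 0.65
centre [ 0.5632 -0.2843] min support 0.0487 flat dirs [173 174 175 176 177 178 179 180 181]
flat pin angle 178 0.64
pos [ 0.5886 -0.2916  0.1931] y-axis yaw 77.9 zax [ 0.002 -0.001 -1.   ] shift cm [ 2.06 -3.16 14.31] turn z -0.0
pos [ 0.5886 -0.2916  0.1931] y-axis yaw 77.9 zax [ 0.002 -0.001 -1.   ] shift cm [ 1.89  3.5  14.3 ] turn z -0.0
cam [ 0.513 -0.276  0.359] view [ 0.28 -0.06 -0.96] right [ 0.21  0.98 -0.  ]
disc 0.84 [256.2 142.2] [ 0.5606 -0.2806]
disc_flat 0.77 [255.1  93.8] [ 0.5146 -0.2721]
disc_flat 0.75 [ 63.4 203.4] [ 0.5807 -0.4916]
bar_face 0.74 [253.  93.] [ 0.5135 -0.2739]
bar_tab 0.6 [253.4  33.4] [ 0.4674 -0.264 ]
run_switch_tip 0.72 [470.2 238.1] [ 0.6775 -0.1084]
pos [ 0.589  -0.2916  0.1923] y-axis yaw 77.9 zax [ 0.001 -0.    -1.   ] shift cm [ 2.33 -0.13  9.22] turn z -0.1
```

View pics/w4c.png

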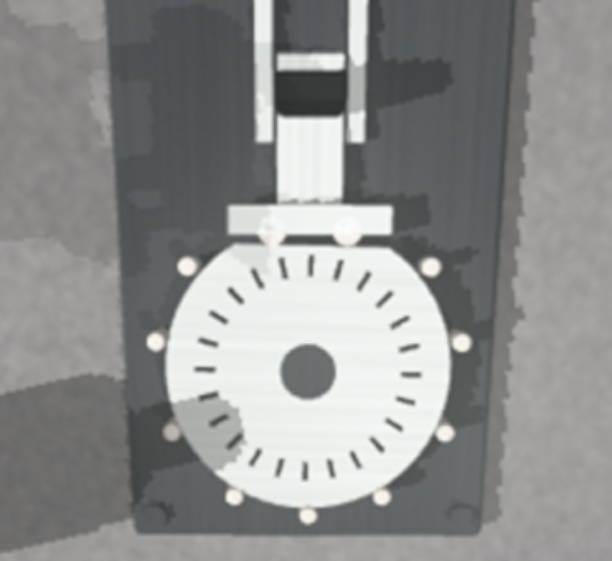

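```bash
python3 -m jog '[[[0,0,0,0.5,3.6,-1.5,0],[0,0,0,0.5,3.6,-1.5,0],[0,0,0,0.5,3.6,-1.5,0],[0,0,0,0.5,3.6,-1.5,0],[0,0,0,0.5,3.6,-1.5,0]]]'>/dev/null;python3 -m jog '[[[0,0,0,0.5,3.6,-1.5,0],[0,0,0,0.5,3.6,-1.5,0],[0,0,0,0.5,3.6,-1.5,0],[0,0,0,0.5,3.6,-1.5,0],[0,0,0,0.5,3.6,-1.5,0]]]'>/dev/null;python3 -m jog '[[[0,0,0,0,0,0,2],[0,0,0,0,0,0,2],[0,0,0,0,0,0,2]]]'
cat > blk.py <<'E'
from h import *
# finds steel blocks: mask -> top face centre + face orientation
def blocks(p):
    out=[]
    for m in robot.masks_of(p,"target0"):
        if m["confidence"]<.25: continue
        M=m["pixels"]; c=p["img"][M].astype(float).mean(0); sat=(c.max()-c.min())/c.max()
        purple=sat>.25
        cnt=max(cv2.findContours(M.astype(np.uint8),0,1)[0],key=cv2.contourArea)
        # support fit: project hull to z=.034 keeps top outline far from camera side
        out.append((m["confidence"],purple,at(p,m["point"],.017)[:2],np.array(m["point"])))
    return out
if __name__=="__main__":
    p=robot.read_camera("wrist"); save(p["img"],sys.argv[1])
    for b in blocks(p): print("mask %.2f"%b[0],"PURPLE" if b[1] else "steel",b[2].round(4),b[3].round(0))
    for n,z in dict(target0=.017,carrier=0,bobbin=.01,run_switch_tip=.08,run_switch_base=0).items():
        for d in robot.pinpoint(p,n):
            if d["confidence"]>.3: print(n,round(d["confidence"],2),np.round(d["point"],1),at(p,d["point"],z).round(4)[:2])
    to([.6,0,.2])
E
python3 blk.py w5.png
```

```text
t: 15.72
tool_pos: [0.6155, 0.0707, 0.3413]
orientation: [-0.33, -3.124, 0.001]
force: [-0.0, -0.0, -0.3]
opening: 0.0161
mask 0.93 PURPLE [0.6407 0.0227] [223. 171.]
mask 0.87 steel [0.5986 0.0758] [252. 136.]
mask 0.87 PURPLE [0.5627 0.0099] [202. 121.]
mask 0.65 steel [ 0.5313 -0.0717] [141. 111.]
mask 0.59 steel [0.5211 0.0729] [239.  82.]
mask 0.53 PURPLE [0.6513 0.1184] [288. 165.]
target0 0.97 [149.5 157.3] [ 0.5975 -0.0795]
target0 0.85 [225.4 169.3] [0.6385 0.0262]
target0 0.84 [287.9 163.8] [0.6497 0.1191]
target0 0.75 [140.5 111.7] [ 0.5317 -0.0729]
target0 0.71 [252.1 138.3] [0.6017 0.0748]
target0 0.65 [235.7  79.5] [0.5174 0.0694]
target0 0.65 [205.7 122.4] [0.5655 0.0143]
carrier 0.91 [373.7  68. ] [0.5424 0.2643]
run_switch_tip 0.9 [132.  226.6] [ 0.6774 -0.1095]
run_switch_tip 0.33 [  5.1 132.2] [ 0.5213 -0.2273]
run_switch_base 0.88 [165.1 204.2] [ 0.6773 -0.0829]
pos [0.6155 0.07   0.3413] y-axis yaw 77.8 zax [-0.001 -0.    -1.   ] shift cm [ 0.03 -7.16 14.13]
```

View pics/w5.png

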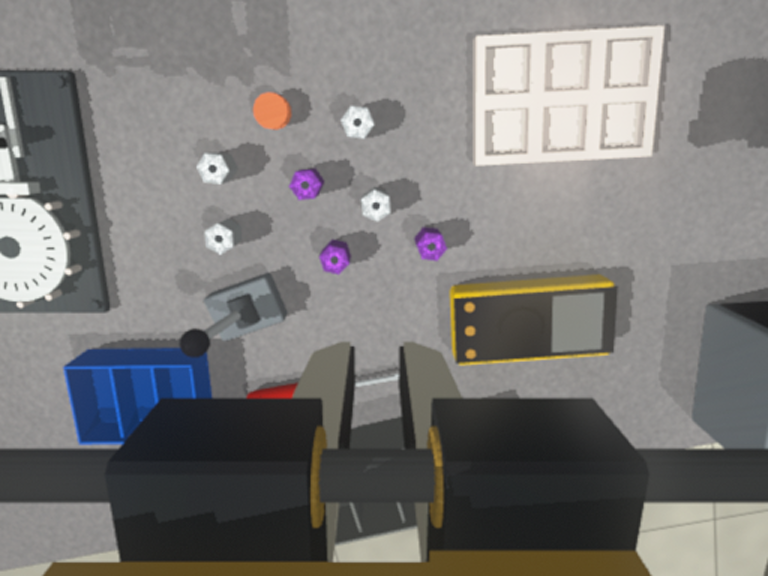

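```bash
cat > pick.py <<'E'
from h import *
p=robot.read_camera("wrist")
tops=[(357,122),(375,205),(213,168),(219,239)]
tiles=[]
for t in tops:
    c=at(p,np.array(t)/1.5,.034); 
    s=np.array([[.03,.03],[.03,-.03],[-.03,-.03],[-.03,.03]])
    src=np.float32([proj(p,[c[0]+a,c[1]+b,.034]) for a,b in s]); dst=np.float32([[0,0],[300,0],[300,300],[0,300]])
    im=cv2.warpPerspective(p["img"],cv2.getPerspectiveTransform(src,dst),(300,300),flags=cv2.INTER_CUBIC)
    g=im.astype(int); tiles.append(im); print(t,c.round(4))
cv2.imwrite("pics/tiles.png",np.vstack([np.hstack(tiles[:2]),np.hstack(tiles[2:])])[:,:,::-1])
k=[at(p,np.array(q)/1.5,.016)[:2] for q in [(474,36),(665,26),(655,155),(474,165)]]; k=np.array(k); print(k.round(4))
cc=k.mean(0); print("carrier",cc.round(4),"sides",np.linalg.norm(np.roll(k,-1,0)-k,axis=1).round(3),"yaws",[round(np.degrees(np.arctan2(*(d[::-1])))%90,1) for d in np.roll(k,-1,0)-k])
E
python3 pick.py
```

```text
(357, 122) [0.5211 0.0721 0.034 ]
(375, 205) [0.5966 0.0723 0.034 ]
(213, 168) [ 0.5324 -0.0658  0.034 ]
(219, 239) [ 0.5969 -0.08    0.034 ]
[[0.4713 0.1893]
 [0.4989 0.3555]
 [0.6084 0.3404]
 [0.5816 0.1717]]
carrier [0.5401 0.2642] sides [0.169 0.111 0.171 0.112] yaws [np.float64(80.6), np.float64(82.1), np.float64(81.0), np.float64(81.0)]
```

View pics/tiles.png

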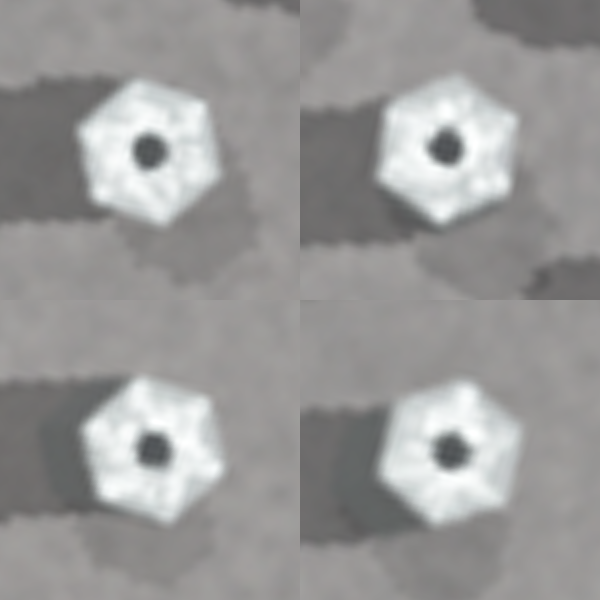

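```bash
cat > near.py <<'E'
from h import *
# near.py X Y ZT YAW: check the block expected at X,Y ; shift to TCP above it at height ZT
x,y,zt,yaw=map(float,sys.argv[1:5])
p=robot.read_camera("wrist"); best=[]
for d in robot.pinpoint(p,"target0"):
    w=at(p,d["point"],.017); best.append((np.hypot(w[0]-x,w[1]-y),d["confidence"],w.round(4)[:2]))
for m in robot.masks_of(p,"target0"):
    cnt=m["pixels"]; c=p["img"][cnt].astype(float).mean(0); w=at(p,m["point"],.02)
    if np.hypot(w[0]-x,w[1]-y)<.06: print("mask",round(m["confidence"],2),w.round(4)[:2],"sat %.2f"%((c.max()-c.min())/c.max()))
best.sort(key=lambda b:b[0]); print([(round(b[0],3),round(b[1],2),b[2].tolist()) for b in best[:2]])
to([x,y,zt],yaw)
E
python3 -m jog '[[[0,0,-4,0.4,0,3,5.5],[0,0,0,0.4,0,4,5.5],[0,0,0,0.4,0,4,5.5],[0,0,0,0.4,0,4,5.5],[0,0,0,0.3,-0.2,4,5.5]]]' 30 >/dev/null; python3 -m jog '[[[0,0,0,0,0,4,5.5],[0,0,0,0,0,3,5.5],[0,0,0,0,0,0,5.5],[0,0,0,0,0,0,5.5]]]'; python3 near.py .5966 .0723 .015 82
```

```text
t: 16.87
tool_pos: [0.5948, 0.0717, 0.0801]
orientation: [-0.222, -3.129, 0.001]
force: [0.4, 0.9, 0.9]
opening: 0.0551
mask 0.57 [0.5973 0.0744] sat 0.02
[(np.float64(0.002), 0.86, [0.5978, 0.0733]), (np.float64(0.066), 0.81, [0.6386, 0.022])]
pos [0.599  0.0719 0.0852] y-axis yaw 81.9 zax [ 0.005  0.    -1.   ] shift cm [ 0.28 -0.    7.02] turn z -0.1
```

```bash
python3 -m jog '[[[0,0,0,0.1,0.1,2.5,5.5],[0,0,0,0,0,2.5,5.5],[0,0,0,0,0,1,5.5],[0,0,0,0,0,0,5.5],[0,0,0,0,0,0,5.5]]]'; python3 -c "
from h import *
to([.597,.073,.0145],82)"
```

```text
t: 17.43
tool_pos: [0.5965, 0.0731, 0.0231]
orientation: [0.222, 3.133, 0.0]
force: [-0.8, -0.3, -0.0]
opening: 0.055
pos [0.5965 0.0731 0.0231] y-axis yaw 81.9 zax [ 0.001  0.    -1.   ] shift cm [-0.05 -0.    0.86] turn z -0.1
```

```bash
python3 -m jog '[[[0,0,0,0,0,0.85,5.5],[0,0,0,0,0,0,2],[0,0,0,0,0,0,2],[0,0,0,0,0,0,2],[0,0,0,0,0,0,2]]]' 35; python3 -m jog '[[[0,0,0,0,0,0,2],[0,0,0,0,0,0,2],[0,0,0,0,0,0,2],[0,0,0,0,0,-2,2],[0,0,0,0,0,-3,2]]]'; python3 -m jog '[[[0,0,0,0,0,-3,2],[0,0,0,0,0,0,2],[0,0,0,0,0,0,2]]]'; python3 -c "
from h import *
to([.5761,.3134,.08],81)"
```

```text
t: 17.85
tool_pos: [0.5961, 0.0731, 0.0138]
orientation: [0.222, 3.133, 0.0]
force: [-0.1, -0.6, 0.3]
opening: 0.0329
t: 18.27
tool_pos: [0.5921, 0.0729, 0.0594]
orientation: [-0.221, -3.126, 0.001]
force: [0.1, -0.6, -1.5]
opening: 0.0258
t: 18.52
tool_pos: [0.5975, 0.0731, 0.0956]
orientation: [0.221, 3.129, 0.001]
force: [-0.5, -0.5, -1.9]
opening: 0.0259
pos [0.5975 0.0731 0.0956] y-axis yaw 81.9 zax [ 0.005  0.    -1.   ] shift cm [ 5.51 23.48  1.56] turn z 0.9
```

```bash
python3 -m jog '[[[0,0,0,0.9,3.9,0,2],[0,0,0,0.9,3.9,0,2],[0,0,0,0.9,3.9,0,2],[0,0,0,0.9,3.9,0,2],[0,0,0,0.9,3.9,0,2]]]'|grep open; python3 -m jog '[[[0,0,0.9,0.9,3.9,0,2],[0,0,0,0,0,1.5,2],[0,0,0,0,0,1.5,2],[0,0,0,0,0,0,2],[0,0,0,0,0,0,2]]]'; python3 blk.py w6.png | egrep "carrier"; python3 -c "
from h import *
to([.5761,.3134,.020],81)"
```

```text
opening: 0.0257
t: 19.35
tool_pos: [0.5731, 0.3102, 0.0597]
orientation: [-0.247, -3.126, 0.005]
force: [1.7, -0.6, -1.2]
opening: 0.0253
carrier 0.89 [178.6 172.7] [0.5406 0.2642]
pos [0.5759 0.3119 0.0641] y-axis yaw 81.0 zax [ 0.001  0.001 -1.   ] shift cm [0.01 0.14 4.41] turn z -0.0
```

View pics/w6.png

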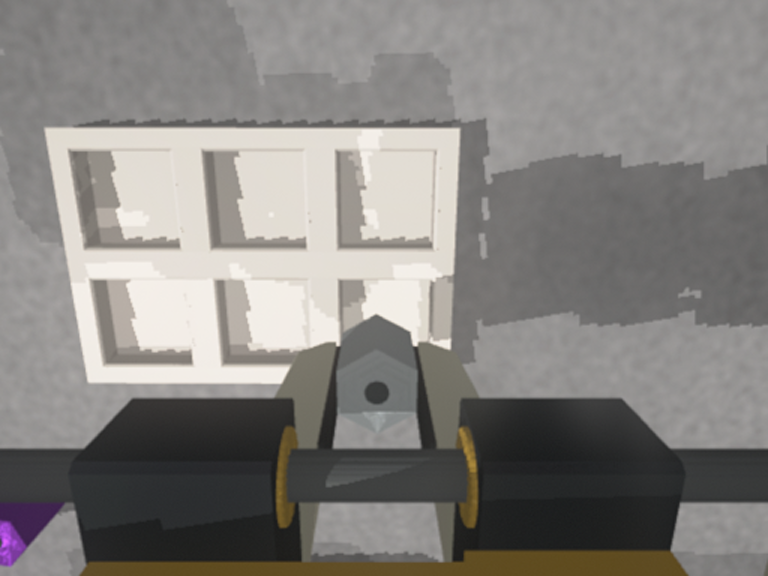

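```bash
python3 -m jog '[[[0,0,0,0,0.1,2,2],[0,0,0,0,0,1.6,2],[0,0,0,0,0,0.7,2],[0,0,0,0,0,0,2],[0,0,0,0,0,0,2]]]'; python3 -c "
from h import *
to([.5761,.3134,.0195],81)"
```

```text
t: 20.12
tool_pos: [0.5754, 0.3132, 0.0205]
orientation: [-0.246, -3.132, 0.0]
force: [0.6, 0.8, -0.4]
opening: 0.0256
pos [0.5754 0.3132 0.0205] y-axis yaw 81.0 zax [-0. -0. -1.] shift cm [-0.07  0.03  0.1 ] turn z 0.0
```

```bash
python3 -m jog '[[[0,0,0,0,0,0.15,2],[0,0,0,0,0,0,3.8],[0,0,0,0,0,0,3.8],[0,0,0,0,0,0,3.8],[0,0,0,0,0,-2,3.8]]]'; python3 -m jog '[[[0,0,0,0,0,-3,3.8],[0,0,0,0,0,-3,3.8],[0,0,0,0.3,-4.1,0,5.5],[0,0,0,0.3,-4.1,0,5.5],[0,0,0,0.3,-4.1,0,5.5]]]' >/dev/null;  python3 -m jog '[[[0,0,0,0.3,-4.1,0,5.5],[0,0,0,0.3,-4.1,0,5.5],[0,0,0,0.2,-4.1,0,5.5],[0,0,-5.3,0,0,0,5.5],[0,0,-5.3,0,0,0,5.5]]]' >/dev/null; python3 -m jog '[[[0,0,-5.3,0,0,0,5.5],[0,0,0,0,0,0,5.5],[0,0,0,0,0,0,5.5]]]'; python3 near.py .5211 .0721 .0145 97
```

```text
t: 20.53
tool_pos: [0.5726, 0.3121, 0.0349]
orientation: [-0.246, -3.126, 0.005]
force: [-0.4, 0.1, -1.8]
opening: 0.0377
t: 21.62
tool_pos: [0.5204, 0.073, 0.0991]
orientation: [-0.185, 3.135, 0.0]
force: [-0.5, 0.1, 0.4]
opening: 0.0552
mask 0.61 [0.5223 0.0717] sat 0.02
[(np.float64(0.003), 0.61, [0.5186, 0.0728]), (np.float64(0.076), 0.72, [0.5651, 0.0097])]
pos [0.5202 0.0733 0.0988] y-axis yaw 96.8 zax [ 0. -0. -1.] shift cm [-0.08 -0.13  8.43] turn z -0.2
```

```bash
python3 -m jog '[[[0,0,0,-0.1,-0.1,3,5.5],[0,0,0,0,0,3,5.5],[0,0,0,0,0,1.6,5.5],[0,0,0,0,0,0.8,5.5],[0,0,0,0,0,0,5.5]]]'; python3 -m jog '[[[0,0,0,0,0,0,2],[0,0,0,0,0,0,2],[0,0,0,0,0,0,2],[0,0,0,0,0,0,2],[0,0,0,0,0,0,2]]]' 35; python3 -c "
from h import *
to([.5227,.3218,.08],81)"
```

```text
t: 22.18
tool_pos: [0.5193, 0.0722, 0.0125]
orientation: [0.188, -3.132, -0.0]
force: [0.2, 0.3, -0.4]
opening: 0.0551
t: 22.6
tool_pos: [0.5221, 0.0722, 0.0157]
orientation: [-0.189, 3.134, 0.0]
force: [0.0, 0.8, 1.1]
opening: 0.026
pos [0.5221 0.0722 0.0157] y-axis yaw 96.9 zax [ 0.002  0.    -1.   ] shift cm [-3.08 24.77 -6.42] turn z 15.9
```

```bash
python3 -m jog '[[[0,0,0,0,0,0,2],[0,0,0,0,0,-2,2],[0,0,0,0,0,-3,2],[0,0,0,0,0,-2,2],[0,0,0,-0.5,4.1,0,2]]]'|grep open;  python3 -m jog '[[[0,0,0,-0.5,4.1,0,2],[0,0,0,-0.5,4.1,0,2],[0,0,0,-0.5,4.1,0,2],[0,0,0,-0.5,4.1,0,2],[0,0,0,-0.5,4.1,0,2]]]'|grep open;  python3 -m jog '[[[0,0,5.3,0,0,0,2],[0,0,5.3,0,0,0,2],[0,0,5.3,0,0,0,2],[0,0,0,0,0,0,2],[0,0,0,0,0,0,2]]]'; python3 -c "
from h import *
to([.5227,.3218,.02],81)"
```

```text
opening: 0.0259
opening: 0.0256
t: 23.85
tool_pos: [0.5212, 0.3199, 0.0844]
orientation: [-0.242, -3.132, 0.001]
force: [-0.6, -0.2, -1.2]
opening: 0.0256
pos [0.5212 0.3199 0.0844] y-axis yaw 81.2 zax [-0. -0. -1.] shift cm [-0.12  0.22  6.44] turn z 0.2
```

```bash
python3 -m jog '[[[0,0,0,-0.1,0.2,2.5,2],[0,0,0,0,0,2.5,2],[0,0,0,0,0,1.3,2],[0,0,0,0,0,0,2],[0,0,0,0,0,0,2]]]'; python3 -m jog '[[[0,0,0,0,0,0,3.8],[0,0,0,0,0,0,3.8],[0,0,0,0,0,0,3.8],[0,0,0,0,0,-2,3.8],[0,0,0,0,0,-4,3.8]]]'; python3 -m jog '[[[0,0,0,0,0,-3,3.8],[0,0,0,0,0,0,3.8],[0,0,0,0,0,0,3.8]]]'; python3 -c "
from h import *
to([.5324,-.0658,.08],101)"; python3 blk.py w7.png | grep "steel"
```

```text
t: 24.27
tool_pos: [0.5223, 0.3212, 0.0211]
orientation: [-0.244, -3.131, 0.001]
force: [-1.2, -0.3, 0.9]
opening: 0.0258
t: 24.68
tool_pos: [0.5188, 0.3197, 0.0768]
orientation: [-0.245, -3.123, 0.008]
force: [0.7, 0.4, -0.0]
opening: 0.0378
t: 24.93
tool_pos: [0.5249, 0.3229, 0.1155]
orientation: [0.245, 3.126, 0.005]
force: [-0.4, -0.1, -0.1]
opening: 0.038
pos [0.5249 0.3229 0.1155] y-axis yaw 81.0 zax [ 0.006  0.003 -1.   ] shift cm [ -6.78 -38.29   3.44] turn z -20.0
mask 0.97 steel [0.5229 0.3194] [246. 189.]
mask 0.94 steel [0.5835 0.311 ] [248. 256.]
```

View pics/w7.png

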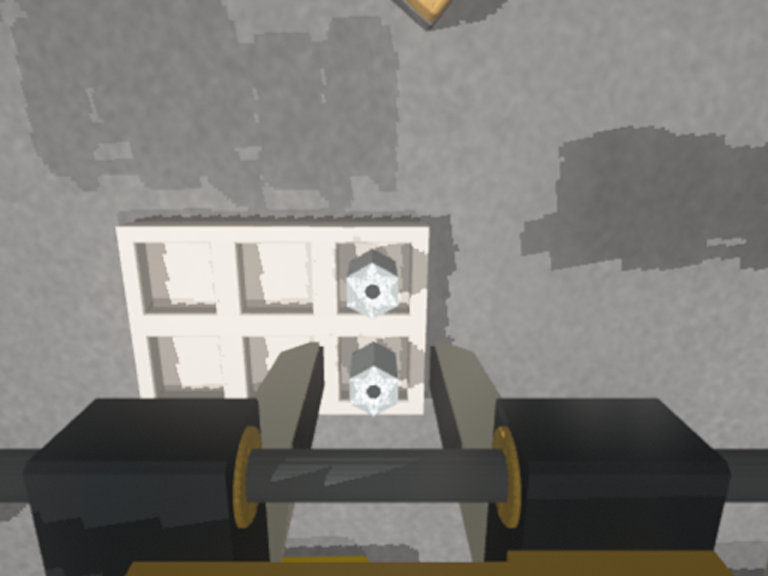

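```bash
python3 -m jog '[[[0,0,0,-0.7,-3.8,0,5.5],[0,0,0,-0.7,-3.8,0,5.5],[0,0,0,-0.7,-3.8,0,5.5],[0,0,0,-0.7,-3.8,0,5.5],[0,0,0,-0.7,-3.8,0,5.5]]]' >/dev/null; python3 -m jog '[[[0,0,0,-0.7,-3.8,0,5.5],[0,0,0,-0.7,-3.8,0,5.5],[0,0,0,-0.7,-3.8,0,5.5],[0,0,0,-0.7,-3.8,0,5.5],[0,0,0,-0.6,-3.8,0,5.5]]]' >/dev/null; python3 -m jog '[[[0,0,-6.7,0,0,1,5.5],[0,0,-6.7,0,0,1,5.5],[0,0,-6.7,0,0,1,5.5],[0,0,0,0,0,0,5.5],[0,0,0,0,0,0,5.5]]]'; python3 near.py .5324 -.0658 .0145 101
```

```text
t: 26.53
tool_pos: [0.5305, -0.0642, 0.0807]
orientation: [0.298, -3.125, -0.001]
force: [-0.3, -0.3, 0.5]
opening: 0.0549
mask 0.8 [ 0.5331 -0.0664] sat 0.02
[(np.float64(0.003), 0.87, [0.5339, -0.0685]), (np.float64(0.066), 0.63, [0.5968, -0.0821])]
pos [ 0.5319 -0.0642  0.0823] y-axis yaw 101.0 zax [ 0.001 -0.    -1.   ] shift cm [-0.01 -0.17  6.78] turn z -0.0
```

```bash
python3 -m jog '[[[0,0,0,-0.1,-0.2,3,5.5],[0,0,0,0,0,2.3,5.5],[0,0,0,0,0,1.3,5.5],[0,0,0,0,0,0,5.5],[0,0,0,0,0,0,5.5]]]'|egrep "pos|force"; python3 -m jog '[[[0,0,0,0,0,0,2],[0,0,0,0,0,0,2],[0,0,0,0,0,0,2],[0,0,0,0,0,0,2],[0,0,0,0,0,0,2]]]' 35; python3 -c "
from h import *
to([.5059,.2150,.08],81)"
```

```text
tool_pos: [0.5325, -0.0658, 0.0157]
force: [0.4, 0.3, 0.3]
t: 27.52
tool_pos: [0.5334, -0.0662, 0.0164]
orientation: [-0.304, 3.126, -0.001]
force: [-0.3, 0.6, 0.1]
opening: 0.0261
pos [ 0.5334 -0.0662  0.0164] y-axis yaw 101.1 zax [ 0.001 -0.    -1.   ] shift cm [-2.73 28.12 -6.37] turn z 20.1
```

```bash
python3 -m jog '[[[0,0,0,0,0,0,2],[0,0,0,0,0,-2,2],[0,0,0,0,0,-3,2],[0,0,0,0,0,-2,2],[0,0,0,-0.4,4,0,2]]]'|grep open;  python3 -m jog '[[[0,0,0,-0.4,4,0,2],[0,0,0,-0.4,4,0,2],[0,0,0,-0.4,4,0,2],[0,0,0,-0.4,4,0,2],[0,0,0,-0.4,4,0,2]]]'|grep open;  python3 -m jog '[[[0,0,0,-0.3,4,0,2],[0,0,6.7,0,0,0,2],[0,0,6.7,0,0,0,2],[0,0,6.7,0,0,0,2],[0,0,0,0,0,0,2]]]'; python3 -m jog '[[[0,0,0,0,0,0,2]]]' >/dev/null;  python3 -c "
from h import *
to([.5059,.2150,.02],81)"
```

```text
opening: 0.0255
opening: 0.026
t: 28.77
tool_pos: [0.5049, 0.2142, 0.0854]
orientation: [-0.254, -3.131, 0.0]
force: [0.2, -0.2, -1.6]
opening: 0.0258
pos [0.5051 0.2138 0.0854] y-axis yaw 81.2 zax [-0. -0. -1.] shift cm [-0.06  0.13  6.54] turn z 0.2
```

```bash
python3 -m jog '[[[0,0,0,-0.1,0.1,2.5,2],[0,0,0,0,0,2.5,2],[0,0,0,0,0,1.4,2],[0,0,0,0,0,0,2],[0,0,0,0,0,0,2]]]'|egrep "pos|open|force"; python3 -m jog '[[[0,0,0,0,0,0,3.8],[0,0,0,0,0,0,3.8],[0,0,0,0,0,0,3.8],[0,0,0,0,0,-2,3.8],[0,0,0,0,0,-4,3.8]]]'|egrep "pos|open"; python3 -m jog '[[[0,0,0,0,0,-2,3.8],[0,0,0,0,0,0,3.8],[0,0,0,0,0,0,3.8]]]'|grep pos; python3 blk.py w8.png | grep "steel"; python3 -c "
from h import *
to([.5969,-.08,.08],78)"
```

```text
tool_pos: [0.506, 0.2142, 0.0209]
force: [1.0, 0.4, -0.6]
opening: 0.0257
tool_pos: [0.5025, 0.2133, 0.0773]
opening: 0.038
tool_pos: [0.5082, 0.2152, 0.1041]
mask 0.96 steel [0.5769 0.3127] [379. 255.]
mask 0.72 steel [0.5078 0.2127] [248. 195.]
mask 0.68 steel [0.5224 0.3245] [391. 191.]
mask 0.58 steel [0.5306 0.2578] [308. 213.]
pos [0.5057 0.2144 0.1005] y-axis yaw 81.0 zax [-0.002 -0.001 -1.   ] shift cm [-13.61 -27.65   2.05] turn z 3.0
```

```bash
python3 -m jog '[[[0,0,0,-1.7,-3.5,0,5.5],[0,0,0,-1.7,-3.5,0,5.5],[0,0,0,-1.7,-3.5,0,5.5],[0,0,0,-1.7,-3.5,0,5.5],[0,0,0,-1.7,-3.5,0,5.5]]]' >/dev/null; python3 -m jog '[[[0,0,0,-1.7,-3.5,0,5.5],[0,0,0,-1.7,-3.5,0,5.5],[0,0,3,-1.7,-3.3,0.5,5.5],[0,0,0,0,0,0.5,5.5],[0,0,0,0,0,0,5.5]]]' >/dev/null; python3 -m jog '[[[0,0,0,0,0,0,5.5]]]'|grep "t:"; python3 near.py .5969 -.08 .0145 78
```

```text
t: 31.2
mask 0.7 [ 0.5978 -0.0811] sat 0.01
[(np.float64(0.0), 0.7, [0.597, -0.0802]), (np.float64(0.099), 0.72, [0.5644, 0.014])]
pos [ 0.5972 -0.0798  0.0917] y-axis yaw 78.1 zax [-0.  0. -1.] shift cm [ 0.02 -0.03  7.72] turn z 0.1
```

```bash
python3 -m jog '[[[0,0,0,0,-0.1,3,5.5],[0,0,0,0,0,3,5.5],[0,0,0,0,0,1.6,5.5],[0,0,0,0,0,0,5.5],[0,0,0,0,0,0,5.5]]]'|egrep "pos|force"; python3 -m jog '[[[0,0,0,0,0,0,2],[0,0,0,0,0,0,2],[0,0,0,0,0,0,2],[0,0,0,0,0,0,2],[0,0,0,0,0,0,2]]]' 35; python3 -c "
from h import *
to([.5593,.2066,.08],81)"
```

```text
tool_pos: [0.5963, -0.0808, 0.0152]
force: [-0.7, 0.0, -0.2]
t: 32.18
tool_pos: [0.5979, -0.0822, 0.0167]
orientation: [0.328, 3.123, 0.0]
force: [0.5, 0.8, 0.7]
opening: 0.0263
pos [ 0.5979 -0.0822  0.0167] y-axis yaw 78.0 zax [ 0.002 -0.    -1.   ] shift cm [ 9.77 27.45 -6.34] turn z -3.0
```

```bash
python3 -m jog '[[[0,0,0,0,0,0,2],[0,0,0,0,0,-2,2],[0,0,0,0,0,-3,2],[0,0,0,0,0,-2,2],[0,0,0,1.2,3.4,0,2]]]'|grep open;  python3 -m jog '[[[0,0,0,1.2,3.4,0,2],[0,0,0,1.2,3.4,0,2],[0,0,0,1.2,3.4,0,2],[0,0,0,1.2,3.4,0,2],[0,0,0,1.2,3.4,0,2]]]'|grep open;  python3 -m jog '[[[0,0,0,1.2,3.4,0,2],[0,0,-3,1.3,3.6,0,2],[0,0,0,0,0,0,2],[0,0,0,0,0,0,2],[0,0,0,0,0,0,2]]]';  python3 -c "
from h import *
to([.5593,.2066,.02],81)"
```

```text
opening: 0.0254
opening: 0.0256
t: 33.43
tool_pos: [0.5589, 0.2058, 0.0853]
orientation: [-0.245, -3.131, 0.001]
force: [-0.1, -0.6, -1.8]
opening: 0.0256
pos [0.5589 0.2058 0.0853] y-axis yaw 81.0 zax [-0.001 -0.001 -1.   ] shift cm [-0.03  0.09  6.53] turn z 0.0
```

Place it, rise and view the carrier.

```bash
python3 -m jog '[[[0,0,0,0,0.1,2.5,2],[0,0,0,0,0,2.5,2],[0,0,0,0,0,1.4,2],[0,0,0,0,0,0,2],[0,0,0,0,0,0,2]]]'|egrep "pos|open|force"; python3 -m jog '[[[0,0,0,0,0,0,3.8],[0,0,0,0,0,0,3.8],[0,0,0,0,0,0,3.8],[0,0,0,0,0,-2,3.8],[0,0,0,0,0,-4,3.8]]]'|egrep "pos|open"; python3 -m jog '[[[0,0,0,-2,-1,-4,0],[0,0,0,-3,-2,-4,0],[0,0,0,-3,-2,-4,0],[0,0,0,0,0,-4,0],[0,0,0,0,0,0,0]]]'|grep pos; python3 -m jog '[[[0,0,0,0,0,0,0],[0,0,0,0,0,0,0],[0,0,0,0,0,0,0]]]'|grep pos; python3 blk.py w9.png
```

```text
tool_pos: [0.5591, 0.2055, 0.0209]
force: [0.4, -0.9, -1.5]
opening: 0.0253
tool_pos: [0.5553, 0.2057, 0.0769]
opening: 0.0382
tool_pos: [0.6219, 0.1567, 0.2307]
tool_pos: [0.6159, 0.1575, 0.2182]
mask 0.98 steel [0.5048 0.2123] [288.  52.]
mask 0.97 PURPLE [0.6477 0.1155] [220. 198.]
mask 0.94 steel [0.5793 0.3174] [394. 110.]
mask 0.89 steel [0.5585 0.2074] [289. 106.]
mask 0.75 steel [0.5194 0.3252] [400.  48.]
mask 0.72 PURPLE [0.5629 0.0087] [109. 140.]
mask 0.69 PURPLE [0.6389 0.0217] [138. 203.]
target0 0.93 [110.2 140.5] [0.5641 0.0094]
target0 0.9 [395.2  50.8] [0.5208 0.3204]
target0 0.9 [390.7 108.5] [0.5774 0.3136]
target0 0.88 [287.1  50.2] [0.5032 0.2119]
target0 0.84 [140.4 200.2] [0.6359 0.0252]
target0 0.74 [285.8 107.6] [0.5592 0.2035]
target0 0.63 [ 69.6 237.2] [ 0.6677 -0.0693]
target0 0.55 [221.8 198.4] [0.6482 0.1181]
carrier 0.73 [340.2  83. ] [0.5434 0.267 ]
bobbin 0.96 [89.7 78.2] [0.4973 0.0027]
bobbin 0.74 [288.5 103.1] [0.5553 0.2076]
run_switch_tip 0.68 [286.6 103.5] [0.5526 0.1987]
run_switch_base 0.93 [ 70.5 235. ] [ 0.671  -0.0783]
pos [0.6166 0.1575 0.2193] y-axis yaw 81.0 zax [-0.001 -0.    -1.   ] shift cm [ -0.82 -15.81   1.93]
```

View pics/w9.png

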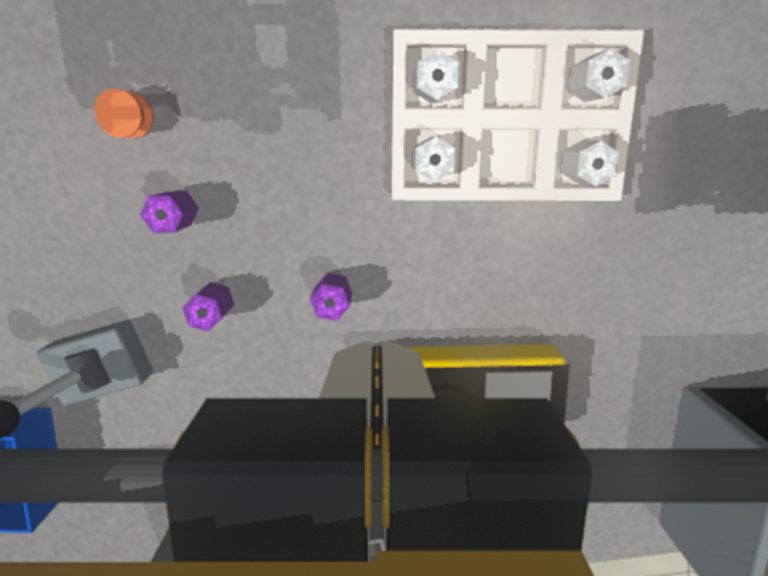

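```bash
python3 -m jog '[[[0,0,0,-1.4,-3.7,0,0],[0,0,0,-1.4,-3.7,0,0],[0,0,0,-1.4,-3.7,0,0],[0,0,0,-1.4,-3.7,0,0],[0,0,0,-1.4,-3.7,0,0]]]' >/dev/null;  python3 -m jog '[[[0,0,0,-1.4,-3.7,0,0],[0,0,0,-1.3,-3.8,0,0],[0,0,0,-1.3,-3.8,0,0],[0,0,0,0,0,0,0],[0,0,0,0,0,0,0]]]'; python3 -c "
from h import *
to([.680,-.157,.065],81)
p=robot.read_camera('wrist')
for n,z in dict(run_switch_tip=.083,run_switch_base=0).items():
  for d in robot.pinpoint(p,n)[:2]: print(n,round(d['confidence'],2),np.round(d['point']),at(p,d['point'],z).round(4))"
```

```text
t: 36.12
tool_pos: [0.6787, -0.1569, 0.2192]
orientation: [-0.252, -3.131, -0.0]
force: [-0.4, 1.0, -0.9]
opening: 0.0008
pos [ 0.6787 -0.1569  0.2192] y-axis yaw 80.8 zax [-0.001  0.    -1.   ] shift cm [-1.400e-01  1.000e-02  1.542e+01] turn z -0.2
run_switch_tip 0.87 [302. 173.] [ 0.6794 -0.1094  0.083 ]
run_switch_tip 0.75 [109.  24.] [ 0.5304 -0.2511  0.083 ]
run_switch_base 0.89 [318. 146.] [ 0.672  -0.0784  0.    ]
```

```bash
python3 -m jog '[[[0,0,0,-0.2,0,4,0],[0,0,0,0,0,4,0],[0,0,0,0,0,4,0],[0,0,0,0,0,3,0],[0,0,0,0,0,0,0]]]' |egrep "pos|force";  python3 -m jog '[[[0,0,0,0.15,0.45,0,0],[0,0,0,0.15,0.45,0,0],[0,0,0,0.15,0.45,0,0],[0,0,0,0.15,0.45,0,0],[0,0,0,0.15,0.45,0,0]]]'|egrep "pos|force"; python3 -m jog '[[[0,0,0,0.15,0.45,0,0],[0,0,0,0.15,0.45,0,0],[0,0,0,0.15,0.45,0,0],[0,0,0,0.15,0.45,0,0],[0,0,0,0.15,0.45,0,0]]]'|egrep "pos|force"
```

```text
tool_pos: [0.6755, -0.1508, 0.0609]
force: [-1.5, 0.0, -0.7]
tool_pos: [0.679, -0.1312, 0.0734]
force: [0.4, -1.7, 2.0]
tool_pos: [0.6729, -0.1071, 0.0697]
force: [-0.1, -0.3, 1.2]
```

```bash
python3 -m jog '[[[0,0,0,0.15,0.45,0.1,0],[0,0,0,0.15,0.45,0.1,0],[0,0,0,0.15,0.45,0.1,0],[0,0,0,0.15,0.45,0.1,0],[0,0,0,0.1,0.4,0,0]]]'|egrep "pos|force"; python3 -m jog '[[[0,0,0,0.1,0.3,0,0],[0,0,0,0.1,0.3,0,0],[0,0,0,0.1,0.3,0,0]]]'|egrep "pos|force"
```

```text
tool_pos: [0.6693, -0.0842, 0.0654]
force: [-0.2, -1.0, -0.8]
tool_pos: [0.668, -0.0752, 0.0658]
force: [-0.0, -1.3, -1.0]
```

```bash
python3 -m jog '[[[0,0,0,0.1,0.3,0,0],[0,0,0,0.1,0.3,0,0]]]'|egrep "pos|force"; python3 -m jog '[[[0,0,0,0.05,0.2,0,0],[0,0,0,0.05,0.2,0,0]]]'|egrep "pos|force"
```

```text
tool_pos: [0.6678, -0.074, 0.066]
force: [5.4, -29.9, -8.0]
tool_pos: [0.6678, -0.0738, 0.0661]
force: [7.3, -40.5, -9.6]
```

Hard stop reached. Back off, rise and check the switch and rig.

```bash
python3 -m jog '[[[0,0,0,-0.1,-0.8,0,0],[0,0,0,-0.3,-1.5,0,0],[0,0,0,0,0,-4,0],[0,0,0,0,0,-4,0],[0,0,0,-2,-2,-4,0]]]' >/dev/null; python3 -m jog '[[[0,0,0,0,-4,-3,0],[0,0,0,0,-4,-3,0],[0,0,0,2,-2,0,0],[0,0,0,0,0,0,0],[0,0,0,0,0,0,0]]]'|egrep "t:|pos|force"; python3 -m jog '[[[0,0,0,0,0,0,0],[0,0,0,0,0,0,0]]]'>/dev/null; python3 rig.py w10.png; python3 disc.py | head -3
python3 - <<'E'
from h import *
for c in ["top","scene"]:
    p=robot.read_camera(c); save(p["img"],c+"1.png")
    for n,z in dict(run_switch_tip=.083,bar_face=.025,disc_flat=.025,bobbin=0,mouse=.01,meter=.01,thermos=0,parts_box=0,eraser=.01,screwdriver=.01).items():
        d=robot.pinpoint(p,n)[:1]
        if d: print(c,n,round(d[0]["confidence"],2),at(p,d[0]["point"],z).round(3)[:2])
E
```

```text
t: 39.35
tool_pos: [0.6475, -0.1917, 0.2305]
force: [-0.5, 0.4, -0.2]
cam [ 0.572 -0.178  0.395] view [ 0.28 -0.04 -0.96] right [0.15 0.99 0.  ]
disc 0.97 [152.3  99.3] [ 0.5614 -0.283 ]
disc 0.64 [242.5 235.3] [ 0.7323 -0.2129]
disc_flat 0.9 [151.3  53.1] [ 0.5167 -0.2724]
bar_face 0.61 [148.7  52.4] [ 0.5156 -0.2749]
run_switch_tip 0.86 [401.2 173.5] [ 0.6674 -0.0459]
pos [ 0.6482 -0.1899  0.2297] y-axis yaw 81.1 zax [-0.  0. -1.] shift cm [  6.59 -10.97  12.97] turn z 3.1
conf 0.66
centre [ 0.5634 -0.284 ] min support 0.0482 flat dirs [174 175 176 177 178 179 180 181 182]
flat pin angle 177 0.86
top run_switch_tip 0.54 [ 0.673 -0.053]
top bar_face 0.43 [ 0.522 -0.272]
top disc_flat 0.85 [ 0.517 -0.286]
top bobbin 0.6 [0.495 0.009]
top mouse 0.66 [ 0.355 -0.393]
top meter 0.89 [0.743 0.217]
top thermos 0.69 [ 0.594 -0.499]
top parts_box 0.6 [ 0.736 -0.205]
top eraser 0.68 [0.352 0.398]
top screwdriver 0.6 [ 0.79  -0.007]
scene run_switch_tip 0.63 [ 0.661 -0.052]
scene bar_face 0.67 [ 0.514 -0.264]
scene disc_flat 0.69 [ 0.517 -0.269]
scene bobbin 0.68 [0.499 0.001]
scene mouse 0.8 [ 0.347 -0.41 ]
scene meter 0.9 [0.755 0.178]
scene thermos 0.93 [ 0.583 -0.501]
scene parts_box 0.57 [ 0.738 -0.217]
scene eraser 0.73 [0.357 0.376]
scene screwdriver 0.76 [ 0.791 -0.018]
```

View pics/w10.png

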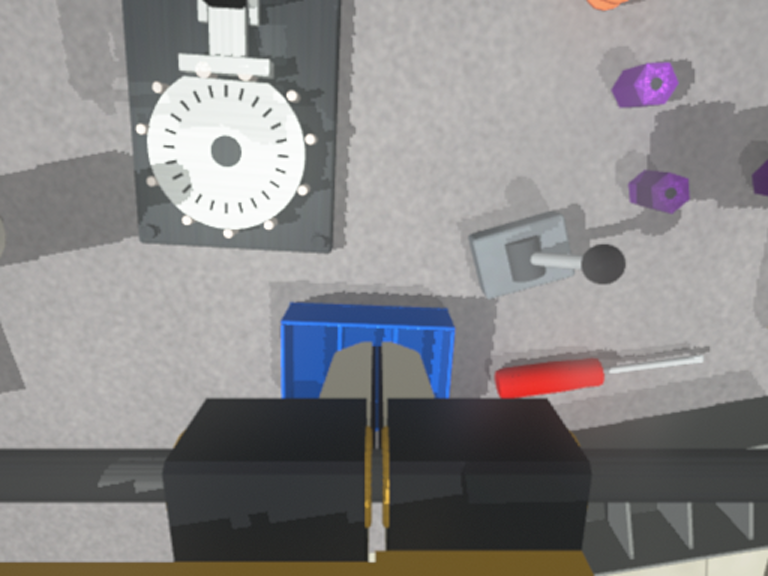

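View pics/scene1.png

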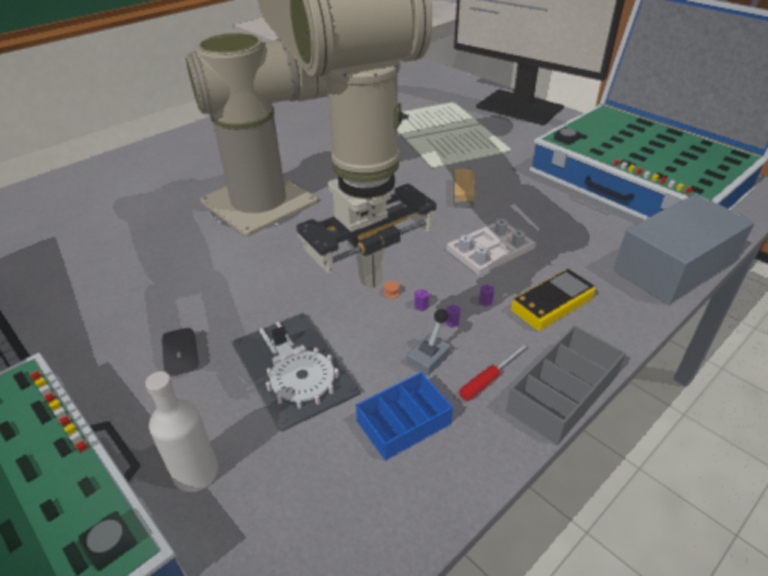

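```bash
python3 -c "
from plant import robot
print(robot.close_job())"
```

```text
the job is handed in; nothing more can be done
None
```

The rig is ready to run and I handed the job in at about 39 s of robot time. No verdict is reported.

- **Disc and bar:** I turned the disc about 150° with a fingertip. I then pushed the index bar by its tab until it stalled. The push peaked at about 25 N, above the suggested 5 to 10 N.
- **Blocks:** There were four steel blocks on the bench. Each went into its own corner well of the carrier, and the purple look-alikes were not touched.
- **Switch:** I threw the lever last, to its hard stop at about 40 N.

**Last checks:**
- **Flat on the bar:** The flat lies on the bar's noses and reads 177° to 178° where 180° is square. That agrees within the measuring error, and the bar face reads about 1 to 3 mm from the flat.
- **Blocks in wells:** All four blocks show in their wells, a few millimetres from centre at most.
- **Lever:** The ball moved about 65 mm to the on side, about what a full throw should give (67 mm). I judged this from the pictures and the hard stop, because the joint angle itself cannot be read.
- **Bystanders:** They read within about 2 cm of their starting places, which is the networks' scatter, except the flask, which read within 1 cm. The arm touched none of them on purpose.
- **Robot:** It is clear of everything.

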